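# Raking light on the crease matrix

## Task

We want to see whether the small square of creasing strips is stuck down flat on the cutting plate: draw the angle-head torch (already lit) out of its tube in the tool caddy, turn it, and hold it up in the air so that its lens points at the middle of that square from 15 to 30 cm away, the beam slanting down at about 30 degrees to the plate (within about 12 degrees either way). Finish with the gripper still holding the torch there, steady, aimed and touching nothing else; do not put it down. Leave the caddy's other tools and everything lying on the plate where they are.

Things in the scene. Friction and masses are not known exactly. Their poses are not given: they have to be found in the camera images.
- torch_head (a point): Centre of the head of the silver-grey angle-head torch (114 mm tall, about 0.16 kg, upright in the caddy's middle tube). Head: block 42 (x) x 34 (y) x 34 mm with flat sides; grip it across y. Lens bezel, 37 mm across, begins 20 mm from this point towards -x. Barrel 26 mm across below the head, axis 4 mm to +x. Axes: z from foot to head, beam along -x; at the start z is up and the beam level.
- torch_lens (a point): Middle of the torch's lens (pale disc in a dark bezel with a bright rim), 32 mm from the head's centre along -x. Same axes as torch_head: the beam is the straight line from here along -x.
- torch_foot (a point): Middle of the torch's flat foot, the lower end of the barrel, 97 mm below the head's centre. Same axes as torch_head.
- torch: The whole torch; origin at the middle of its foot, same axes as torch_head. Seen from above, the silver-grey head has its dark round lens bezel at the -x end, then a round black button on top, then two dark ribs across the rear (+x) half.
- caddy_mouth (a point): Middle of the mouth of the caddy's middle tube. Tube upright, 31 mm bore, 36 mm outside, mouth 66 mm above the plate. The torch's foot rests 60 mm below the mouth, so it must rise 60 mm to be free; it has 2.5 mm play all round and may stand turned about its axis. The underside of its head is 20 mm above the mouth.
- caddy: Tool caddy, fixed: dark steel foot 236 (x) x 56 x 6 mm with three upright grey tubes in a row along x. Origin: underside, below the middle tube. The outer tubes, 88 mm to either side, hold a T-handled hex key (+x) and a screwdriver (-x). It may stand left or right of the robot's centre line, the square of strips on the other side.
- square_centre (a point): Middle of the small square of creasing strips on the plate, the mark to aim at: four short grey strips with a dark groove, making a closed square 80 mm over all, 1 mm high, with a short yellow tape tab along each side. Fixed. It is the only square; the other strips on the plate form larger open ladders. z is up.
- plate: Steel cutting plate, 760 x 1280 x 5 mm, fixed; its top, on which everything stands, is 5 mm above the world's zero height. Origin: centre of its underside.
- t_key: T-handled hex key, loose in the caddy's +x tube: steel rod 9 mm across with a black cross handle 56 mm long, 124 mm tall. Origin: foot of the rod. Leave alone.
- driver: Screwdriver, loose in the caddy's -x tube, blade down: black handle up to 29 mm thick, 140 mm tall. Origin: tip of the blade. Leave alone.
- loupe: Small folding loupe standing open, a dark C-shape 42 x 38 x 45 mm, near the robot's centre line. Origin: centre of underside. Leave alone.
- tape_roll: Roll of brown paper tape lying flat, 110 mm across, 48 mm high, with a steel cutter clip. Origin: centre of underside. Leave alone.
- rule: Steel rule, 300 x 30 x 3 mm, lying flat at the far side. Origin: centre of underside. Leave alone.
- press_block: Wooden pressing block, 45 x 75 x 22 mm, lying on the plate. Origin: centre of underside. Leave alone.
- mallet: Rubber mallet with a wooden handle, 250 mm long, lying on the plate. Origin: centre of underside. Leave alone.
- spray_can: Spray can, 66 mm across, 170 mm tall, standing at the right-hand side. Origin: centre of underside. Leave alone.

How it is judged:
By the outcome, as a careful person would: the job done as asked, in the order asked, and still so for the second after the job is handed in, while the arm keeps its last pose, push and grip.
It also fails if it takes over 38 s, if anything falls off the work surface, if the arm or the gripper's body presses on something with over 40 N, if the wrist force passes 120 N, or if a joint passes its speed limit or range.

## Robot

A 7-joint arm with a two-finger parallel gripper is mounted at the origin on the work surface. World frame = base frame: x ahead of the robot, y to its left, z up, the work surface at z = 0. Lengths are in m, angles in rad, forces in N, time in s.
With the tool pointing down it reaches from about 0.4 to 0.85 m from the base axis. Payload 10.4 kg.
Tool frame: the origin (TCP) lies midway between the tips of the shut fingers; the grasp point (between the pads) lies 19 mm behind it; z points along the fingers, x is the direction in which the jaws open and shut, and the axes are right-handed (so a half turn about z gives the same grasp; the last joint's range is limited). The gripper opens to 85 mm and grips with 20 to 120 N. Pads are 22 mm wide; open, the fingers measure 114 mm over their backs; the gripper's body (76 mm by 85 mm) begins 54 mm behind the grasp point. The pads swing forward as they close: fully open they stand 13 mm farther back than shut.
Start: joints at [-1.156, 0.332, -0.065, 1.46, 0.022, 1.35, -0.088], TCP at [0.265, 0.566, 0.231] pointing down, gripper open.
Joint ranges: [-2.6, 2.6], [-0.5, 2.12], [-1.47, 1.34], [0.16, 2.42], [-1.27, 4.41], [0.06, 2.06], [-2.6, 2.6]. Speed limits (rad/s): [2.22, 2.22, 2.79, 2.79, 3.14, 3.14, 3.14].

## Interface

Orientations are given as a unit quaternion [x, y, z, w].
In Python, from workcell import monitor, eyes, ticket, models gives the robot as it stands.
- The arm moves only by the tool servo_tool, never from a script. Its argument "motion" is a list of rows, each a list of 7 numbers: the opening, from 0 (shut) to 1 (fully open), then the shift along the tool's x, y, z in m, then the turn, a rotation vector about the tool's x, y, z in degrees. In form: [[fingers, tx, ty, tz, rx, ry, rz], ...]. A call has 1 to 20 rows; each row is the pose to reach, as a shift and turn from the pose commanded when the call began, along the tool's axes at that moment; what a row does not reach only later rows make up. A row lasts 1/8 s, in which the tool goes at most 62.5 mm and 10.7 degrees, less where a joint would pass 70% of its speed; a pose out of reach is approached as far as the arm can. A call with a gripper value outside its range is refused whole. The fingers move at their own pace and stop on an object; "grip_force" is the grip in N (left out, the last holds). Time passes only in rows, so rows that repeat a pose let the fingers close. It gives the time, the measured TCP pose, the force and the opening at its end, in the units of the state.
- monitor.get_obs(): the state, without advancing time (a new reading comes with each control period).
- eyes.camera(name): name is "scene" or "side" or "wrist"; returns (picture, depth): 480x640x3 uint8, blue, green, red; 480x640 float32, m along the optical axis (not along the pixel's ray), 0 where there is no reading.
- eyes.camera_info(name): a dict with "intrinsics" (3x3 intrinsics, pixels), "extrinsics" (4x4, takes a point from world to camera coordinates); the wrist camera has in their place "tool_from_camera" (4x4, takes a point from camera to tool coordinates, whose origin is the TCP and whose axes are the tool frame's). Camera axes: x right, y down, z forward; pixel columns grow to the right and rows downward; lengths in m; the calibration is good to about 2 mm. A picture is of the moment at which its call begins: read the wrist's pose just before it. camera_info takes no time and is no camera call.
- ticket.hand_in(): hands the job in, once; it reports no verdict.
Trained networks look in the newest picture that a camera, given by its name, has taken for a name from the list of things; names that differ only in an ending like _2 or _b are one class to them, and where a whole thing is asked for, a point or a joint stands for the part that bears it (a point fixed in the world has none). Each returns a list of dicts, best first, with "confidence" (0 to 1); they miss things now and then, are a little off and sometimes report something else, mostly with a low value. They report only what shows in the picture. A call takes as long as a camera call.
- models.boxes_of(camera, thing): "point" ([x, y, z] in m, in the coordinates of the camera as it stood for that picture, good to about 4 mm: the middle of the surface that is visible of it).
The state is a dict: "clock": time; "joint_pos": joint angles; "joint_velocities": joint speeds; "tau": joint torques, N m; "position": TCP position; "ee_rot": TCP orientation; "ft_force": force on the tool from outside, world axes, zero at the start; "torque": the same for the moment, N m; "grip_width": opening from 0.0 (shut) to 1.0 (fully open).
Only numpy, scipy, OpenCV 4.12 (cv2) and the standard library are available. Lean on these libraries where they do the work, as an engineer would, in place of code of your own. Each camera call takes 0.05 s, during which the arm holds its last target. There are 200 camera calls.

## Working session

There is one attempt and no reset: what is moved stays moved. The work goes in short steps, Python scripts to look and compute and a tool call to move; the robot and the scene stay as the last step left them, time stands still between calls to the robot, and variables do not carry over. Pictures are saved under pics/ and viewed, about 8 in all and at most 12, crops included, and the job is handed in when it is done.

Besides the shell and the picture viewer there is one more tool, called as a command line: name --pt "numbers of a row" for each row, then --argument value for the rest. servo_tool: Moves the arm, as the interface text tells. Its arguments: {"type":"object","properties":{"motion":{"type":"array"},"grip_force":{"type":"number"}},"required":["motion"]}

```bash
mkdir -p pics; ls; cat > h.py <<'E'
import numpy as np, cv2
from scipy.spatial.transform import Rotation as R
from workcell import monitor, eyes, ticket, models
def w_from_c(name):
    i=eyes.camera_info(name)
    if 'extrinsics' in i: return np.linalg.inv(np.array(i['extrinsics']))
    o=monitor.get_obs(); T=np.eye(4); T[:3,:3]=R.from_quat(o['ee_rot']).as_matrix(); T[:3,3]=o['position']
    return T@np.array(i['tool_from_camera'])
def look(name,things,save=None):
    T=w_from_c(name); p,d=eyes.camera(name)
    if save: cv2.imwrite('pics/'+save,p)
    for t in things:
        for b in models.boxes_of(name,t)[:3]:
            print(name,t,round(b['confidence'],2),np.round(T[:3,:3]@b['point']+T[:3,3],4))
    return p,d,T
def unproj(name,d,T,u,v):
    K=np.array(eyes.camera_info(name)['intrinsics']); z=d[v,u]
    return T[:3,:3]@(np.linalg.inv(K)@[u,v,1]*z)+T[:3,3]
E
python3 - <<'E'
from h import *
o=monitor.get_obs(); print({k:np.round(v,3) for k,v in o.items()})
th=['torch_head','torch_lens','caddy_mouth','square_centre']
look('scene',th+['t_key','driver','spray_can','loupe','tape_roll'],'s1.png'); look('side',th,'d1.png')
look('wrist',['torch_head','square_centre'])
E
```

```text
pics
{'clock': np.float64(0.0), 'joint_pos': array([-1.156,  0.333, -0.065,  1.461,  0.022,  1.35 , -0.089]), 'joint_velocities': array([-0.001,  0.001, -0.001,  0.002,  0.   , -0.002, -0.   ]), 'tau': array([ 0.0000e+00, -6.2545e+01,  4.9000e-02, -3.9160e+01,  1.6000e-02,
        1.0000e-02,  0.0000e+00]), 'position': array([0.265, 0.566, 0.231]), 'ee_rot': array([ 0.844,  0.537, -0.001,  0.   ]), 'ft_force': array([ 0.051,  0.368, -0.235]), 'torque': array([ 0.007, -0.001,  0.056]), 'grip_width': np.float64(0.998)}
scene torch_head 0.76 [0.4669 0.1427 0.1127]
scene torch_head 0.44 [0.4821 0.0139 0.0395]
scene torch_lens 0.63 [0.4698 0.1402 0.1077]
scene caddy_mouth 0.86 [0.479  0.1507 0.009 ]
scene square_centre 0.71 [ 0.4696 -0.2117  0.0048]
scene t_key 0.45 [0.552  0.1791 0.1292]
scene driver 0.47 [0.3844 0.1223 0.1187]
scene spray_can 0.66 [ 0.5149 -0.566   0.1162]
scene spray_can 0.64 [0.4817 0.0152 0.04  ]
scene tape_roll 0.7 [0.6312 0.399  0.0338]
side torch_head 0.88 [0.4498 0.1622 0.1267]
side torch_lens 0.9 [0.4555 0.1542 0.1191]
side caddy_mouth 0.69 [0.7891 0.0608 0.0033]
side square_centre 0.58 [ 0.4642 -0.2047  0.0042]
```

View pics/s1.png

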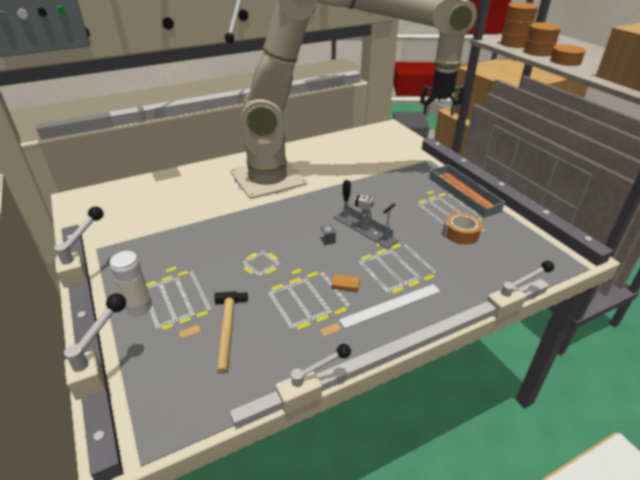

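View pics/d1.png

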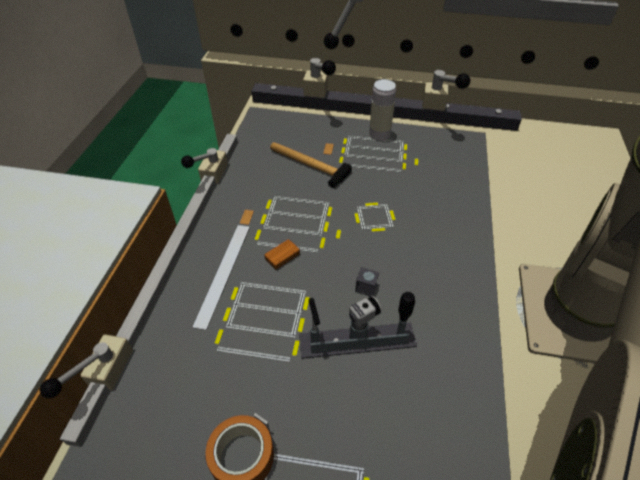

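servo_tool --pt "1 -0.29 0.358 -0.09 0 0 -40" --pt "1 -0.29 0.358 -0.09 0 0 -40" --pt "1 -0.29 0.358 -0.09 0 0 -40" --pt "1 -0.29 0.358 -0.09 0 0 -40" --pt "1 -0.29 0.358 -0.09 0 0 -40" --pt "1 -0.29 0.358 -0.09 0 0 -40" --pt "1 -0.29 0.358 -0.09 0 0 -40" --pt "1 -0.29 0.358 -0.09 0 0 -40" --pt "1 -0.29 0.358 -0.09 0 0 -40" --pt "1 -0.29 0.358 -0.09 0 0 -40" --pt "1 -0.29 0.358 -0.09 0 0 -40"

```text
clock: 2.28
position: [0.4657, 0.1529, 0.321]
ee_rot: [0.608, 0.794, -0.0, -0.0]
ft_force: [-0.2, -0.1, -1.1]
grip_width: 0.997
```

```bash
python3 - <<'E'
from h import *
o=monitor.get_obs(); print(o['clock'],o['position'],R.from_quat(o['ee_rot']).as_matrix().round(3),o['joint_pos'].round(2) if hasattr(o['joint_pos'],'round') else o['joint_pos'])
p,d,T=look('wrist',['torch_head','torch_lens','caddy_mouth','t_key','driver','square_centre'],'w1.png')
np.savez('w1.npz',d=d,T=T,p=p)
E
```

```text
2.275 [0.46568801 0.15285761 0.32104998] [[-0.26   0.966 -0.   ]
 [ 0.966  0.26   0.   ]
 [ 0.    -0.    -1.   ]] [-0.62 -0.01  0.21  1.67  0.    1.48  1.42]
wrist torch_head 0.94 [0.4519 0.1462 0.1272]
wrist torch_lens 0.98 [0.4521 0.1465 0.1252]
wrist caddy_mouth 0.92 [0.4392 0.1539 0.0111]
wrist t_key 0.59 [0.5418 0.179  0.1317]
wrist t_key 0.55 [ 0.4542 -0.1886  0.0088]
wrist t_key 0.2 [0.782  0.0901 0.01  ]
wrist driver 0.7 [0.3798 0.1257 0.1498]
wrist square_centre 0.96 [ 0.452  -0.1909  0.0092]
```

View pics/w1.png

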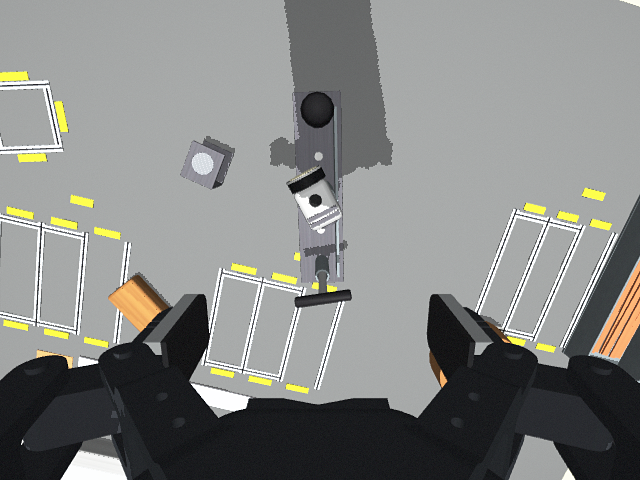

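```bash
python3 - <<'E'
from h import *
f=np.load('w1.npz');d,T,p=f['d'],f['T'],f['p']
K=np.array(eyes.camera_info('wrist')['intrinsics'])
v,u=np.mgrid[140:250,260:370]; z=d[v,u]
P=(np.stack([(u-K[0,2])/K[0,0]*z,(v-K[1,2])/K[1,1]*z,z],-1)@T[:3,:3].T+T[:3,3])
m=(P[...,2]>.105)&(P[...,2]<.14)&(v>155)&(v<240)&(z>0)
q=P[m]; print(m.sum(),np.percentile(q[:,2],[1,10,50,90,99]).round(4),q.min(0),q.max(0))
top=q[(q[:,2]>np.median(q[:,2])-.004)]
print(cv2.minAreaRect((q[:,:2]*1000).astype(np.float32)),cv2.minAreaRect((top[:,:2]*1000).astype(np.float32)))
cv2.imwrite('pics/w1c.png',cv2.resize(p[140:250,260:370],None,fx=5,fy=5))
for t in [(316,200),(302,172),(311,190),(328,218)]: print(t,unproj('wrist',d,T,*t).round(4))
E
```

```text
2106 [0.1103 0.1206 0.1254 0.1271 0.1282] [0.42207918 0.11649241 0.10502663] [0.48237952 0.17473366 0.1294094 ]
((454.3766784667969, 148.61045837402344), (56.884559631347656, 36.162635803222656), 42.86071014404297) ((453.3471374511719, 147.03030395507812), (53.2840461730957, 33.62838363647461), 42.11283493041992)
(316, 200) [0.4529 0.1477 0.127 ]
(302, 172) [0.4415 0.1266 0.0107]
(311, 190) [0.4453 0.1409 0.1257]
(328, 218) [0.4665 0.163  0.1262]
```

View pics/w1c.png

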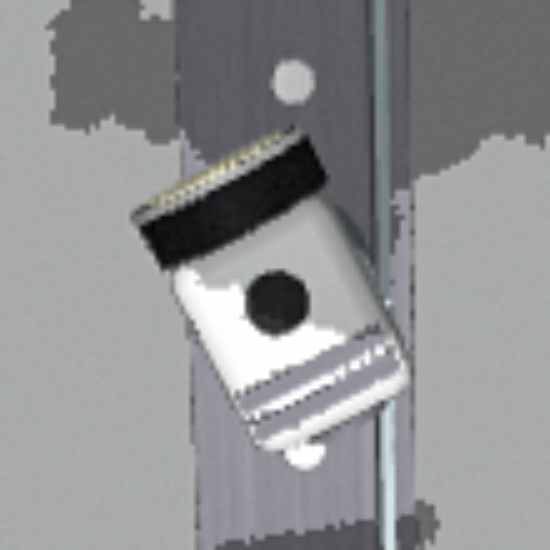

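servo_tool --pt "1 0 -0.008 0.1 0 0 -27.5" --pt "1 0 -0.008 0.1 0 0 -27.5" --pt "1 0 -0.008 0.1 0 0 -27.5" --pt "1 0 -0.008 0.1 0 0 -27.5" --pt "1 0 -0.008 0.1 0 0 -27.5"

```text
clock: 3.25
position: [0.4589, 0.1497, 0.2218]
ee_rot: [0.405, 0.915, 0.0, 0.0]
ft_force: [0.2, 0.1, 0.1]
grip_width: 0.997
```

```bash
python3 - <<'E'
from h import *
o=monitor.get_obs(); M=R.from_quat(o['ee_rot']).as_matrix(); print(o['clock'],o['position'],M.round(3),np.round(o['joint_pos'],2))
p,d,T=look('wrist',['torch_head','torch_lens','driver'],'w2.png')
K=np.array(eyes.camera_info('wrist')['intrinsics'])
v,u=np.mgrid[0:480,0:640]; z=d
P=(np.stack([(u-K[0,2])/K[0,0]*z,(v-K[1,2])/K[1,1]*z,z],-1)@T[:3,:3].T+T[:3,3])
m=(P[...,2]>.112)&(P[...,2]<.135)&(np.hypot(P[...,0]-.4577,P[...,1]-.1512)<.045)&(z>0)
n,l,s,c=cv2.connectedComponentsWithStats(m.astype(np.uint8)); m=l==1+s[1:,4].argmax()
q=P[m]; print(m.sum(),np.percentile(q[:,2],[1,50,99]).round(4))
r=cv2.minAreaRect((q[:,:2]*1000).astype(np.float32)); print(r)
t=q-o['position']; t=t@M; print('tool-frame extents x,y',np.percentile(t,[.5,99.5],axis=0).round(4))
E
```

```text
3.25 [0.4588776  0.14973686 0.22183762] [[-0.673  0.74   0.001]
 [ 0.74   0.673  0.001]
 [-0.     0.001 -1.   ]] [-0.62  0.02  0.21  1.85 -0.    1.28  1.9 ]
wrist torch_head 0.76 [0.4488 0.1489 0.1285]
wrist torch_head 0.72 [0.7853 0.0108 0.0109]
wrist torch_lens 0.28 [0.4227 0.1502 0.0047]
wrist driver 0.78 [0.3776 0.124  0.1508]
wrist driver 0.48 [0.4522 0.1442 0.123 ]
3843 [0.1139 0.1255 0.1281]
((454.97796630859375, 147.753173828125), (56.75621795654297, 35.85445785522461), 42.56975173950195)
tool-frame extents x,y [[-0.0158 -0.0326  0.0936]
 [ 0.0183  0.0231  0.1089]]
```

servo_tool --pt "1 0.001 0.001 0.06 0 0 0" --pt "1 0.001 0.001 0.1 0 0 0" --pt "1 0.001 0.001 0.125 0 0 0" --pt "1 0.001 0.001 0.132 0 0 0" --pt "1 0.001 0.001 0.132 0 0 0" --pt "0.3 0.001 0.001 0.132 0 0 0" --pt "0.3 0.001 0.001 0.132 0 0 0" --pt "0.1 0.001 0.001 0.132 0 0 0" --pt "0.1 0.001 0.001 0.132 0 0 0" --pt "0.1 0.001 0.001 0.132 0 0 0" --pt "0.1 0.001 0.001 0.132 0 0 0" --grip_force 60

```text
clock: 4.82
position: [0.4591, 0.1513, 0.09]
ee_rot: [0.403, 0.915, 0.001, 0.0]
ft_force: [-0.8, 0.5, 6.3]
grip_width: 0.394
```

Gripped (opening 0.394 ≈ 34 mm). Lifting straight up.

servo_tool --pt "0.1 0 0 -0.02 0 0 0" --pt "0.1 0 0 -0.05 0 0 0" --pt "0.1 0 0 -0.09 0 0 0" --pt "0.1 0 0 -0.14 0 0 0" --pt "0.1 0 0 -0.17 0 0 0" --pt "0.1 0 0 -0.17 0 0 0" --pt "0.1 0 0 -0.17 0 0 0"

```text
clock: 5.7
position: [0.458, 0.1508, 0.258]
ee_rot: [0.403, 0.915, -0.001, -0.001]
ft_force: [0.4, 0.4, -2.1]
grip_width: 0.39
```

```bash
cat >> h.py <<'E'
def plan(sq,az,el,dist,headT):
    """headT: head centre in tool frame; assumes tool x=+y_t, tool z=-z_t, tool y=+x_t"""
    o=monitor.get_obs(); M=R.from_quat(o['ee_rot']).as_matrix(); p=np.array(o['position'])
    h=np.array([np.cos(np.radians(az)),np.sin(np.radians(az)),0]); e=np.radians(el)
    b=h*np.cos(e)+np.array([0,0,-np.sin(e)]); x=-b; zt=h*np.sin(e)+np.array([0,0,np.cos(e)]); y=np.cross(zt,x)
    G=np.stack([y,x,-zt],1); head=np.array(sq)-b*(dist+.032); tcp=head-G@headT
    print('tcp',tcp,'shift',(M.T@(tcp-p)).round(4),'turn',R.from_matrix(M.T@G).as_rotvec(degrees=True).round(2))
    return tcp,G
E
python3 - <<'E'
from h import *
o=monitor.get_obs(); M=R.from_quat(o['ee_rot']).as_matrix(); print(o['clock'],o['position'],np.round(o['joint_pos'],2),o['grip_width'],o['ft_force'])
p,d,T=look('wrist',['torch_head','torch_lens','square_centre','loupe','mallet','press_block','t_key','driver'],'w3.png')
p,d,T=look('side',['torch_head','torch_lens','torch_foot','square_centre','mallet'],'d3.png')
np.savez('d3.npz',d=d,T=T,p=p)
p,d,T=look('scene',['square_centre','mallet'],'s3.png')
np.savez('s3.npz',d=d,T=T,p=p)
a=cv2.imread('pics/d3.png')[180:400,260:460]; b=cv2.imread('pics/s3.png')[160:380,200:440]
cv2.imwrite('pics/j3.png',cv2.resize(np.hstack([a,b]),None,fx=1.8,fy=1.8))
# the square by yellow tabs in the side & scene views
for n in ['side','scene']:
    f=np.load({'side':'d3','scene':'s3'}[n]+'.npz'); d,T,p=f['d'],f['T'],f['p']; K=np.array(eyes.camera_info(n)['intrinsics'])
    hsv=cv2.cvtColor(p,cv2.COLOR_BGR2HSV); m=cv2.inRange(hsv,(22,120,120),(36,255,255))
    # intersect with plane z=.006
    v,u=np.nonzero(m); r=np.stack([(u-K[0,2])/K[0,0],(v-K[1,2])/K[1,1],np.ones(len(u))],-1)@T[:3,:3].T
    P=T[:3,3]+r*((.006-T[2,3])/r[:,2])[:,None]
    q=P[np.hypot(P[:,0]-.465,P[:,1]+.208)<.07]; 
    print(n,len(q),cv2.minAreaRect((q[:,:2]*1000).astype(np.float32)))
E
```

```text
5.7 [0.45801315 0.15075978 0.25800769] [-0.62 -0.01  0.21  1.79  0.    1.36  1.9 ] 0.3898789351804567 [ 0.40823258  0.36853082 -2.08115866]
wrist torch_head 0.4 [0.3785 0.1251 0.1509]
wrist torch_lens 0.94 [0.4495 0.1435 0.2927]
wrist square_centre 0.96 [ 0.4939 -0.1821  0.0106]
wrist loupe 0.8 [0.4637 0.0225 0.053 ]
wrist mallet 0.34 [0.4295 0.1424 0.008 ]
wrist press_block 0.87 [ 0.6575 -0.0362  0.0283]
wrist t_key 0.53 [ 0.6601 -0.0312  0.0306]
wrist driver 0.9 [0.3789 0.1252 0.1526]
side torch_head 0.75 [0.4633 0.1685 0.2706]
side torch_head 0.28 [0.4648 0.1666 0.0126]
side torch_lens 0.72 [0.4637 0.1656 0.2616]
side torch_lens 0.29 [0.5554 0.1764 0.0022]
side torch_foot 0.74 [0.4688 0.1676 0.2611]
side mallet 0.82 [ 0.6546 -0.3626  0.0238]
scene square_centre 0.8 [ 0.4701 -0.2094  0.0013]
scene mallet 0.97 [ 0.6691 -0.3804  0.0283]
scene mallet 0.18 [0.4698 0.1485 0.2399]
side 0 ((0.0, 0.0), (0.0, 0.0), 0.0)
scene 82 ((469.45697021484375, -211.75465393066406), (88.33123779296875, 91.4001693725586), 62.97333526611328)
```

View pics/j3.png

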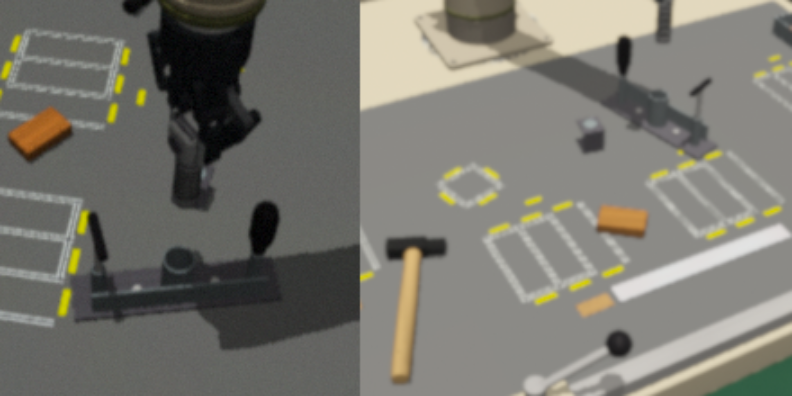

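```bash
python3 - <<'E'
from h import *
for az in (180,172): plan([.469,-.211,.006],az,31,.235,np.array([0,0,-.018]))
E
```

```text
tcp [ 0.70713435 -0.211       0.12808615] shift [-0.4349 -0.0607  0.1312] turn [-29.55 -11.48  41.36]
tcp [ 0.70481685 -0.2441419   0.12808615] shift [-0.4578 -0.0848  0.1312] turn [-28.95 -13.64  49.15]
```

servo_tool --pt "0.1 -0.05 -0.007 0 -3 -1 4" --pt "0.1 -0.1 -0.014 0 -7 -2.5 10" --pt "0.1 -0.15 -0.021 0 -12 -4.5 16.5" --pt "0.1 -0.205 -0.028 0.01 -17 -6.5 23.5" --pt "0.1 -0.26 -0.036 0.03 -22 -8.5 30.5" --pt "0.1 -0.315 -0.044 0.05 -26 -10 36.5" --pt "0.1 -0.37 -0.052 0.07 -29.5 -11.5 41.4" --pt "0.1 -0.415 -0.058 0.08 -29.5 -11.5 41.4" --pt "0.1 -0.435 -0.061 0.085 -29.5 -11.5 41.4" --pt "0.1 -0.435 -0.061 0.085 -29.5 -11.5 41.4" --pt "0.1 -0.435 -0.061 0.085 -29.5 -11.5 41.4" --pt "0.1 -0.435 -0.061 0.085 -29.5 -11.5 41.4" --pt "0.1 -0.435 -0.061 0.085 -29.5 -11.5 41.4"

```text
clock: 8.22
position: [0.707, -0.2103, 0.1748]
ee_rot: [0.681, 0.681, 0.189, 0.189]
ft_force: [-0.1, -0.3, -1.3]
grip_width: 0.39
```

```bash
python3 - <<'E'
from h import *
o=monitor.get_obs(); print(o['clock'],o['position'],np.round(o['joint_pos'],2),o['grip_width'],o['ft_force'])
p,d,T=look('wrist',['torch_head','torch_lens','square_centre'],'w4.png'); np.savez('w4.npz',d=d,T=T,p=p)
p2,d,T=look('side',['torch_head','torch_lens','torch_foot','square_centre'],'d4.png')
p3,d,T=look('scene',['torch_head','torch_lens','torch_foot','square_centre'],'s4.png')
plan([.469,-.211,.006],180,31,.235,np.array([0,0,-.018]))
cv2.imwrite('pics/j4.png',np.hstack([cv2.resize(p,(400,300)),cv2.resize(p2[80:320,150:470],(400,300))]))
E
```

```text
8.225 [ 0.7070206  -0.21033948  0.17478613] [-0.13  0.32  0.51  1.76 -0.54  0.64  2.25] 0.3897299248044353 [-0.11093391 -0.32575429 -1.3200844 ]
wrist torch_head 0.84 [ 0.6766 -0.2067  0.1983]
wrist torch_lens 0.75 [ 0.6793 -0.2134  0.1949]
wrist square_centre 0.33 [ 0.6786 -0.2088  0.1977]
side torch_head 0.61 [ 0.716  -0.1956  0.1716]
side torch_head 0.44 [0.531  0.1458 0.002 ]
side torch_lens 0.64 [ 0.7209 -0.1996  0.1667]
side torch_foot 0.75 [ 0.7183 -0.1933  0.17  ]
side square_centre 0.66 [ 0.4655 -0.2102  0.004 ]
scene torch_head 0.56 [ 0.7272 -0.217   0.1676]
scene torch_lens 0.61 [ 0.7241 -0.2181  0.1634]
scene square_centre 0.71 [ 0.4722 -0.2149  0.0037]
tcp [ 0.70713435 -0.211       0.12808615] shift [ 0.0004 -0.0236  0.0397] turn [-0.04  0.06 -0.03]
```

View pics/j4.png

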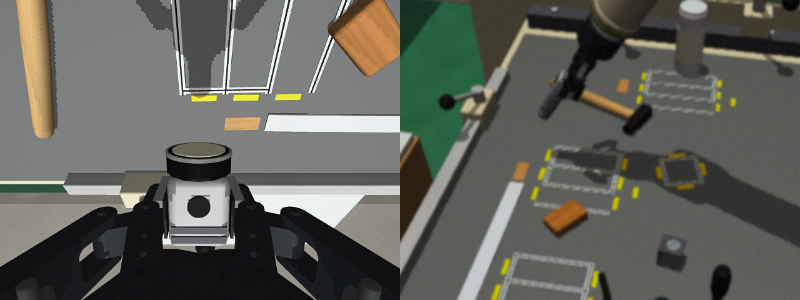

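servo_tool --pt "0.1 0 -0.012 0.02 0 0 0" --pt "0.1 0 -0.0235 0.0395 0 0 0" --pt "0.1 0 -0.0235 0.0395 0 0 0" --pt "0.1 0 -0.0235 0.0395 0 0 0" --pt "0.1 0 -0.0235 0.0395 0 0 0"

```text
clock: 9.55
position: [0.7078, -0.2116, 0.1298]
ee_rot: [0.682, 0.681, 0.189, 0.19]
ft_force: [-0.3, 0.6, -0.9]
grip_width: 0.389
```

```bash
python3 - <<'E'
from h import *
o=monitor.get_obs(); M=R.from_quat(o['ee_rot']).as_matrix(); print(o['clock'],o['position'],np.round(o['joint_pos'],2),o['grip_width'],o['ft_force'])
C=np.array(eyes.camera_info('wrist')['tool_from_camera']); K=np.array(eyes.camera_info('wrist')['intrinsics'])
p,d=eyes.camera('wrist')
v,u=np.mgrid[0:480,0:640]; z=d
P=np.stack([(u-K[0,2])/K[0,0]*z,(v-K[1,2])/K[1,1]*z,z],-1)@C[:3,:3].T+C[:3,3]
m=(z>0)&(np.abs(P[...,0])<.02)&(np.abs(P[...,1])<.04)&(np.abs(P[...,2]+.018)<.03)
q=P[m]; print(m.sum(),np.percentile(q,[1,50,99],axis=0).round(4))
t=P[m&(np.abs(P[...,0])<.012)&(P[...,1]>-.014)&(P[...,1]<.008)]
A=np.c_[t[:,:2],np.ones(len(t))]
for _ in range(3):
    c=np.linalg.lstsq(A,t[:,2],rcond=None)[0]; r=t[:,2]-A@c; k=np.abs(r)<.0012; t,A=t[k],A[k]
print('top face: slopes deg',np.degrees(np.arctan(c[:2])),'z0',c[2],len(t))
l=P[m&(P[...,1]<-.0285)&(np.abs(P[...,0])<.012)]; B=np.c_[l[:,0],l[:,2],np.ones(len(l))]
c2=np.linalg.lstsq(B,l[:,1],rcond=None)[0]; print('lens face: slopes deg',np.degrees(np.arctan(c2[:2])),'y',c2[2]-c2[1]*.018,len(l),np.median(l,axis=0))
p2,_,_=look('scene',['square_centre','mallet'],'s5.png'); p3,_,_=look('side',['square_centre','caddy_mouth','t_key','driver'],'d5.png')
cv2.imwrite('pics/j5.png',np.hstack([cv2.resize(p2[170:410,120:440],(400,300)),cv2.resize(p3[80:380,180:480],(400,300))]))
plan([.469,-.211,.006],180,31,.235,np.array([0,0,-.018]))
E
```

```text
9.55 [ 0.70778117 -0.21157456  0.12979761] [-0.09  0.37  0.46  1.8  -0.62  0.56  2.33] 0.38855075121228455 [-0.32138411  0.55173391 -0.90674028]
18183 [[-0.0191 -0.0329 -0.0432]
 [-0.0004 -0.0111 -0.0355]
 [ 0.0189  0.0179 -0.0078]]
top face: slopes deg [ 0.11914759 -0.5289041 ] z0 -0.035994965217185 3682
lens face: slopes deg [ 0.11747635 -3.94342496] y -0.032496379794272626 2618 [-0.00012685 -0.03248825 -0.03029584]
scene square_centre 0.63 [ 0.4719 -0.2266  0.0011]
scene mallet 0.77 [ 0.6681 -0.379   0.0305]
side square_centre 0.91 [ 0.4661 -0.2089  0.0065]
side caddy_mouth 0.9 [0.4679 0.1647 0.0089]
side t_key 0.62 [0.545  0.1859 0.1341]
side driver 0.9 [0.3812 0.1364 0.1342]
tcp [ 0.70713435 -0.211       0.12808615] shift [ 0.0003 -0.0002  0.0002] turn [-0.04  0.05 -0.03]
```

View pics/j5.png

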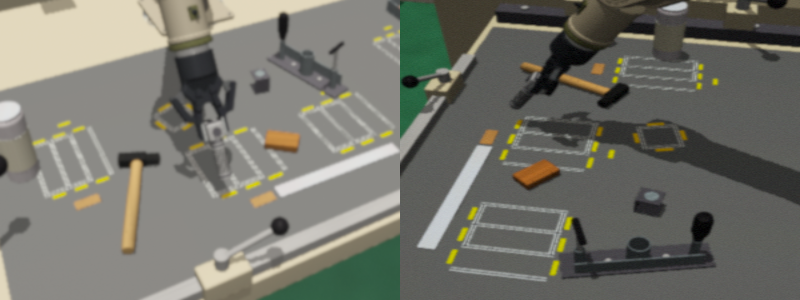

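```bash
python3 - <<'E'
from h import *
for n,f in [('side','d1'),('scene','s1')]:
    p=cv2.imread(f'pics/{f}.png'); T=w_from_c(n); K=np.array(eyes.camera_info(n)['intrinsics'])
    m=cv2.inRange(cv2.cvtColor(p,cv2.COLOR_BGR2HSV),(18,90,80),(40,255,255)); v,u=np.nonzero(m)
    r=np.stack([(u-K[0,2])/K[0,0],(v-K[1,2])/K[1,1],np.ones(len(u))],-1)@T[:3,:3].T
    P=T[:3,3]+r*((.006-T[2,3])/r[:,2])[:,None]; q=P[np.hypot(P[:,0]-.467,P[:,1]+.21)<.075]
    print(n,len(q),cv2.minAreaRect((q[:,:2]*1000).astype(np.float32)) if len(q) else '')
o=monitor.get_obs(); M=R.from_quat(o['ee_rot']).as_matrix(); b=-M[:,1]; l=o['position']+M@[0,-.032,-.0185]
print('lens',l,'elev',np.degrees(np.arcsin(-b[2])),'hits',l+b*(l[2]-.006)/-b[2],'foot',o['position']+M@[0,.004,.078],o['joint_velocities'])
E
```

```text
side 204 ((468.7112731933594, -207.667724609375), (95.33838653564453, 95.99260711669922), 61.46196365356445)
scene 113 ((468.8688049316406, -212.907470703125), (91.60883331298828, 91.40035247802734), 62.97333526611328)
lens [ 0.67018501 -0.21125253  0.12777797] elev 30.961287870093276 hits [ 0.46720194 -0.21113728  0.006     ] foot [ 0.75070078 -0.21135592  0.0635483 ] [ 0.00075834  0.00147641 -0.00089679  0.0008332  -0.00078724 -0.00088617
 -0.00281114]
```

```bash
python3 -c "
from workcell import ticket
print(ticket.hand_in())"
```

```text
the job is handed in; nothing more can be done
None
```

The torch is out of its tube and held in the air, aimed at the middle of the small square, and the job is handed in. I gripped it across the flat sides of the head at 60 N, lifted it straight up about 17 cm, turned it and moved it past the square on the far side. The beam now points back towards the robot.

**Last checks before handing in** (at about 9.7 s of the 38 s):
- **Aim:** the lens is at about (0.670, −0.211, 0.128) m and the beam slants down 31°. It meets the plate at (0.467, −0.211), from about 24 cm away. The two fixed cameras put the middle of the square at (0.469, −0.208) and (0.469, −0.213), so the beam lands within about 4 mm of it.
- **Hold:** the torch sits square in the grip, with its top face within about 0.5° of the tool axes. The arm was steady, and the wrist force was only about 1 N.
- **Clearance:** the middle of the foot is about 58 mm above the plate, and nothing near it shows contact in the pictures.
- **Other things:** in the pictures the caddy tools and the things on the plate stand where they did.

**Readings that disagreed:**
- **Lens face:** a plane fitted to the lens face showed about 4° of tilt, against 0.5° on the top face. I trusted the top face. If the 4° were real, the slant would still be within tolerance, but the beam would land further from the middle of the square.
- **Square position:** the last scene-camera network reading was about 15 mm off in y. The gripper was partly covering the square, so I ignored it.

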